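# Cull the twisted lid blank

### The arm

A 6-joint arm with a two-finger parallel gripper is mounted at the origin on the work surface. World frame = base frame: x ahead of the robot, y to its left, z up, the work surface at z = 0. Lengths are in m, angles in rad, forces in N, time in s.
With the tool pointing down it reaches from about 0.25 to 0.725 m from the base axis. Payload 4 kg.
Tool frame: the origin (TCP) lies midway between the tips of the shut fingers; the grasp point (between the pads) lies 19 mm behind it; z points along the fingers, y is the line along which they close (so a half turn about z gives the same grasp; the last joint's range is limited). The gripper opens to 85 mm and grips with 20 to 120 N. Pads are 22 mm wide; open, the fingers measure 114 mm over their backs; the gripper's body (76 mm by 85 mm) begins 54 mm behind the grasp point. The pads swing forward as they close: fully open they stand 13 mm farther back than shut.
Start: joints at [0, 0.241, 0.005, 1.335, 0, 1.571], TCP at [0.5, -0, 0.231] pointing down, gripper open.
Joint ranges: [-2.72, 2.72], [-1.05, 1.87], [-1.09, 1.28], [-1.99, 2.15], [-1.42, 1.44], [-3.14, 3.14]. Speed limits (rad/s): [2.79, 2.79, 3.14, 3.14, 3.14, 3.14].

### API

Orientations are given as a unit quaternion [x, y, z, w].
In Python, from workcell import bot gives the robot as it stands.
- The arm moves only by the tool move_arm, never from a script. Its argument "motion" is a list of rows, each an object of numbers: "x", "y", "z": the shift along the tool's x, y, z in cm; "yaw": the turn about the tool's z in degrees. A call has 1 to 20 rows; each row is the pose to reach, as a shift and turn from the pose commanded when the call began, along the tool's axes at that moment; what a row does not reach only later rows make up. A row lasts 1/8 s, in which the tool goes at most 62.5 mm and 10.7 degrees, less where a joint would pass 70% of its speed; a pose out of reach is approached as far as the arm can. A call with a gripper value outside its range is refused whole. "gripper" is the opening, from -1 (shut) to 1 (fully open), set as the call begins (left out, the last holds). The fingers move at their own pace and stop on an object; the grip force is fixed at half the most. Time passes only in rows, so rows that repeat a pose let the fingers close. It gives the time, the measured TCP pose, the force, the opening and the grip force at its end, in the units of the state.
- bot.get_obs(): the state, without advancing time (a new reading comes with each control period).
- bot.camera(name): name is "scene" or "side" or "wrist"; returns the picture (400x640x3 uint8, blue, green, red); there is no depth.
- bot.camera_model(name): a dict with "K" (3x3 intrinsics, pixels), "world_from_camera" (4x4, takes a point from camera to world coordinates). Camera axes: x right, y down, z forward; pixel columns grow to the right and rows downward; lengths in m; the calibration is good to about 2 mm. The wrist camera is an equidistant fisheye: a pixel r from the principal point sees the ray r / f radians off the axis. A picture is of the moment at which its call begins: read the wrist's pose just before it. camera_model takes no time and is no camera call; for the wrist camera it gives the pose at the moment of the call.
- bot.job_done(): hands the job in; it is judged then, once.
Trained networks look in the newest picture that a camera, given by its name, has taken for a name from the list of things; names that differ only in an ending like _2 or _b are one class to them, and where a whole thing is asked for, a point or a joint stands for the part that bears it (a point fixed in the world has none). Each returns a list of dicts, best first, with "score" (0 to 1); they miss things now and then, are a little off and sometimes report something else, mostly with a low value. They report only what shows in the picture. A call takes as long as a camera call. They do not tell look-alikes from the thing itself.
- bot.cut_out(camera, name): "mask" (400x640 bool, what is visible of it) and "centre" ([row, column] in pixels, amid what is visible of it).
The state is a dict: "clock": time; "joint_pos": joint angles; "joint_vel": joint speeds; "tau": joint torques, N m; "eef_pos": TCP position; "tool_rot": TCP orientation; "ft_force": force on the tool from outside, world axes, zero at the start; "ft_torque": the same for the moment, N m; "grip_width": finger opening in m; "grasp_force": force on a finger pad.
Only numpy, scipy, OpenCV 4.12 (cv2) and the standard library are available. Lean on these libraries where they do the work, as an engineer would, in place of code of your own. Each camera call takes 0.05 s, during which the arm holds its last target. There are 200 camera calls.

### The job

One of these three small wooden lid blanks is twisted. Lay the blank that waits on the dark offcut flat on the iron plate, in the free space between the other two; then press with the fingers on the corners of the blanks one after the other until you have found the one that rocks and tipped it over onto its raised corner. Put that one in the low cardboard carton and leave the two flat ones lying on the plate, without disturbing the cup, the screwdriver and the glue bottle.

Things in the scene. Friction and masses are not known exactly. Their poses are not given: they have to be found in the camera images.
- blank_a_mid (a point): loose hardwood blank for a box lid, plain pale wood, rectangular, 120 mm long (its own x), 60 mm wide (y), 12 mm thick (z), about 70 g. The point lies at its centre, half-way up: 6 mm above what it lies on if flat, about 7.5 mm if twisted. One of the three blanks, not told which, is twisted lengthwise like a propeller; the others are flat.
- blank_b_mid (a point): another such blank, same size and point. Whichever is twisted stands on two diagonal corners and a third one, leaning about 0.055 rad with the fourth corner about 6 mm up (the four corners lie at 60 mm along x and 30 mm along y from the centre).
- blank_c_mid (a point): another such blank, same size and point. Pressing the twisted one's raised corner with about 2 N tips it over its diagonal to lean as much the other way (a change of about 0.11 rad); it falls back when let go. A flat blank does not move when pressed near a corner.
- plate: fixed flat plate of bare iron, 200 mm (x) by 360 mm (y), its top 30 mm above the bench. Origin at the centre of its underside. Two blanks lie on it at the start, about 120 mm either side of its centre along its y, lengthwise about along its x; the middle is free.
- offcut: fixed dark wood offcut, 170 mm (x) by 100 mm (y), 30 mm high, beside the plate on one side; the third blank lies on its middle, lengthwise about along its x. Origin at the centre of its underside.
- carton: fixed low open cardboard carton on the other side of the plate, 200 mm (x) by 160 mm (y) outside, 60 mm high, walls and floor 5 mm thick. Origin at the centre of its underside.
- cup: bystander: wooden cup, 70 mm wide, 75 mm high, beyond the plate. Origin at the centre of its underside.
- screwdriver: bystander: screwdriver lying on the bench beyond the plate, origin under its middle.
- glue: bystander: white glue bottle, 52 mm wide, 130 mm high, standing beyond the plate. Origin at the centre of its underside.
Mind the look-alikes: they are no part of the job. What is shaped like the part that bears blank_b_mid but blue is not meant. What is shaped like the part that bears blank_a_mid but blue is not meant.

How it is judged:
By the outcome, as a careful person would: the job done as asked, in the order asked, and still so for the second after the job is handed in, with the robot touching nothing.
It also fails if it takes over 72 s, if anything falls off the work surface, if the arm or the gripper's body presses on something with over 40 N, if the wrist force passes 120 N, or if a joint passes its speed limit or range.

## Working session

There is one attempt and no reset: what is moved stays moved. The work goes in short steps, Python scripts to look and compute and a tool call to move; the robot and the scene stay as the last step left them, time stands still between calls to the robot, and variables do not carry over. Pictures are saved under pics/ and viewed, at most 10 in all, crops included, and the job is handed in when it is done.

Besides the shell and the picture viewer there is one more tool, called as name([rows], argument=value, ...), one row to a line, values as JSON. move_arm: Moves the arm, as the interface text tells. Its arguments: {"type":"object","properties":{"motion":{"type":"array"},"gripper":{"type":"number"}},"required":["motion"]}

```bash
mkdir -p pics; ls; cat > h.py <<'E'
import numpy as np, cv2
from workcell import bot
from scipy.spatial.transform import Rotation as R
def ray(cam,px):
    m=bot.camera_model(cam);K=np.array(m["K"]);T=np.array(m["world_from_camera"])
    u=(px[0]-K[0,2])/K[0,0];v=(px[1]-K[1,2])/K[1,1]
    if cam=="wrist":
        r=np.hypot(u,v);d=np.array([0,0,1.]) if r<1e-9 else np.array([np.sin(r)*u/r,np.sin(r)*v/r,np.cos(r)])
    else: d=np.array([u,v,1.])
    return T[:3,3],T[:3,:3]@d
def hit(cam,px,z):
    o,d=ray(cam,px);return o+d*(z-o[2])/d[2]
def rect(cam,mask,z):
    c=max(cv2.findContours(mask.astype(np.uint8),cv2.RETR_EXTERNAL,cv2.CHAIN_APPROX_NONE)[0],key=cv2.contourArea)[:,0]
    p=np.array([hit(cam,q,z)[:2] for q in c])*1000
    (x,y),(w,h),a=cv2.minAreaRect(p.astype(np.float32))
    if w<h: w,h,a=h,w,a+90
    return np.round([x,y,w,h,(a+90)%180-90],1)
E
python3 - <<'E'
from h import *
a=bot.camera("scene");b=bot.camera("wrist");s=bot.camera("side")
cv2.imwrite("pics/a.png",a);cv2.imwrite("pics/ws.png",np.hstack([cv2.resize(b,(400,250)),cv2.resize(s,(400,250))]))
for cam in ("scene","wrist"):
  for n,z in (("blank_a_mid",.042),("plate",.03),("offcut",.03),("carton",.06),("cup",.075),("glue",.1),("screwdriver",.02)):
    for d in bot.cut_out(cam,n):
      print(cam,n,round(d["score"],2),np.round(d["centre"]),rect(cam,d["mask"],z) if d["mask"].any() else 0)
o=bot.get_obs();print(o["clock"],o["eef_pos"],o["tool_rot"],R.from_quat(o["tool_rot"]).as_matrix().round(2))
E
```

```text
pics
scene blank_a_mid 0.89 [183. 359.] [541.9 104.  123.4  66.    5.8]
scene blank_a_mid 0.66 [130. 293.] [315.2 128.8  68.7  65.   88.1]
scene plate 0.56 [211. 321.] [526.1 -11.  364.6 207.4  88. ]
scene carton 0.83 [287. 217.] [ 492.6 -338.5  223.6  162.4   -5.2]
scene cup 0.73 [186. 434.] [714.8 194.4 112.6  68.8 -77.7]
scene glue 0.75 [302. 341.] [ 728.  -197.7   83.3   47.4  -54.2]
scene screwdriver 0.89 [260. 369.] [699.3  -2.4 197.6  27.1 -87. ]
scene screwdriver 0.5 [126. 405.] [514.  360.  123.5  68.4   2.5]
wrist blank_a_mid 0.94 [ 77. 361.] [540.6 105.9 121.2  61.6   5.9]
wrist blank_a_mid 0.56 [ 42. 165.] [312.8 161.8 106.   61.7  86.3]
wrist blank_a_mid 0.45 [194. 474.] [683.3   5.8 186.4  28.  -88.9]
wrist plate 0.73 [163. 337.] [523.5  -9.8 359.6 200.5  87.6]
wrist plate 0.16 [274. 347.] [ 530.5 -139.5  125.2   69.8   -3.8]
wrist carton 0.59 [328. 258.] [ 413.1 -208.5   32.4   19.4   24.1]
wrist cup 0.89 [ 12. 502.] [698.2 187.2 103.2  33.9  13.4]
wrist cup 0.48 [ 73. 359.] [536.  102.3 109.2  55.    5.5]
wrist glue 0.72 [276. 473.] [ 675.9 -113.9   44.4    8.3  -34. ]
wrist screwdriver 0.72 [196. 474.] [696.2 -28.8 141.3  28.9 -88. ]
0.85 [5.00007634e-01 1.05570548e-05 2.31332387e-01] [7.07098155e-01 7.07115407e-01 3.06674795e-05 1.17431993e-05] [[-0.  1.  0.]
 [ 1.  0.  0.]
 [ 0.  0. -1.]]
```

View pics/a.png

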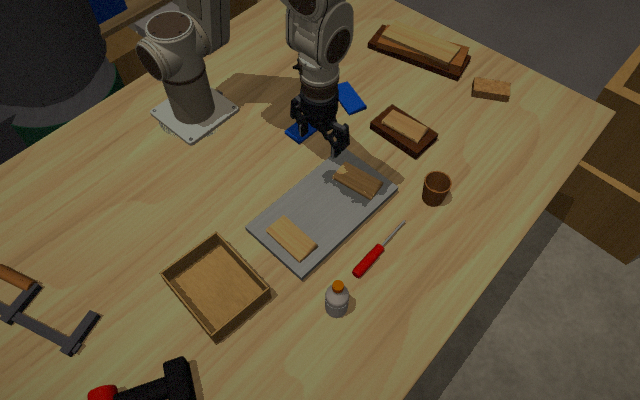

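View pics/ws.png

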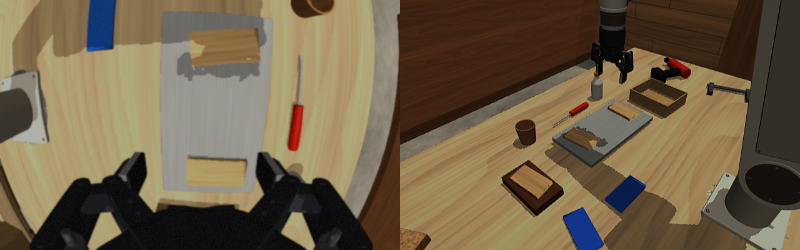

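The scene picture shows the plate with blanks at (357,182) and (292,238), and the offcut with the waiting blank at (404,127). Things that could be mistaken for it are the blue look-alikes at (350,98) and (302,131), the wood pile at (420,50) and the cork block at (491,90). I choose the pale blank at (404,127), and will measure it and check it in a crop.

```bash
python3 - <<'E'
from h import *
a=bot.camera("scene");s=bot.camera("side")
cv2.imwrite("pics/b.png",np.hstack([cv2.resize(a[90:170,350:450],(500,400),interpolation=2),cv2.resize(s[240:350,150:270],(300,275),interpolation=2).copy() if 0 else cv2.resize(s[240:350,150:250],(300,400),interpolation=2)]))
for cam in ("scene","side"):
  for n,z in (("blank_a_mid",.042),("offcut",.03),("screwdriver",.042)):
    for d in bot.cut_out(cam,n):
      print(cam,n,round(d["score"],2),np.round(d["centre"]),rect(cam,d["mask"],z),hit(cam,d["centre"][::-1],z).round(3))
print(hit("scene",(404.5,126),.042))
E
```

```text
scene blank_a_mid 0.67 [182. 359.] [542.5 104.4 127.4  72.1   4.3] [0.548 0.102 0.042]
scene blank_a_mid 0.63 [133. 297.] [314.8 130.7  72.5  63.9  86.6] [0.314 0.117 0.042]
scene offcut 0.72 [137. 399.] [524.1 332.1 178.2 121.4  -1.2] [0.53  0.305 0.03 ]
scene screwdriver 0.87 [259. 369.] [706.6 -12.2 196.8  28.3 -89.3] [ 0.708 -0.056  0.042]
scene screwdriver 0.61 [138. 402.] [529.2 321.7 174.6 113.9  -2.2] [0.546 0.297 0.042]
side blank_a_mid 0.96 [308. 364.] [278.5 198.7 121.2  61.   86.5] [0.275 0.196 0.042]
side blank_a_mid 0.69 [222. 293.] [533.8 111.4 127.7  71.5   5.8] [0.524 0.109 0.042]
side offcut 0.94 [315. 215.] [507.5 347.4 187.1 108.   -2.1] [0.47  0.368 0.03 ]
side screwdriver 0.74 [178. 287.] [666.2 -15.1 111.   29.  -89. ] [ 0.654 -0.008  0.042]
[0.52327961 0.33877354 0.042     ]
```

View pics/b.png

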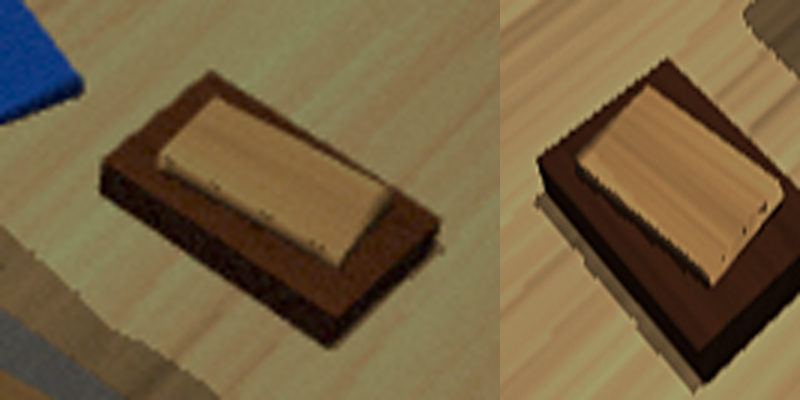

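move_arm([
  {"x": 4, "yaw": -10},
  {"x": 8, "yaw": -20},
  {"x": 12, "yaw": -30},
  {"x": 16, "yaw": -40},
  {"x": 20, "yaw": -50},
  {"x": 24, "yaw": -60},
  {"x": 28, "yaw": -70},
  {"x": 28, "yaw": -80},
  {"x": 28, "yaw": -90},
  {"x": 28, "yaw": -90},
], gripper=1)

```text
invalid input at $.motion[0]: expected keys x, y, z, yaw
```

The crop shows the pale, undyed blank lying on the dark offcut at scene (404,127), so the choice holds. Next I move over it.

move_arm([
  {"x": 4, "y": 0, "z": 0, "yaw": -10},
  {"x": 8, "y": 0, "z": 0, "yaw": -20},
  {"x": 12, "y": 0, "z": 0, "yaw": -30},
  {"x": 16, "y": 0, "z": 0, "yaw": -40},
  {"x": 20, "y": 0, "z": 0, "yaw": -50},
  {"x": 24, "y": 0, "z": 0, "yaw": -60},
  {"x": 28, "y": 0, "z": 0, "yaw": -70},
  {"x": 30, "y": 0, "z": 0, "yaw": -80},
  {"x": 32, "y": 0, "z": 0, "yaw": -90},
  {"x": 32, "y": 0, "z": 0, "yaw": -90},
], gripper=1)

```text
clock: 2.5
eef_pos: [0.4998, 0.3211, 0.2308]
tool_rot: [-0.0, 1.0, -0.0, -0.0]
ft_force: [-0.2, -1.3, -0.3]
grip_width: 0.0856
grasp_force: 0.0
```

```bash
python3 - <<'E'
from h import *
o=bot.get_obs();print(o["clock"],o["joint_pos"],o["eef_pos"],R.from_quat(o["tool_rot"]).as_matrix().round(2))
b=bot.camera("wrist");cv2.imwrite("pics/c.png",b)
for n,z in (("blank_a_mid",.042),("offcut",.03),("plate",.03)):
    for d in bot.cut_out("wrist",n):
      print(n,round(d["score"],2),np.round(d["centre"]),rect("wrist",d["mask"],z))
E
```

```text
2.5 [ 5.71069118e-01  4.31507562e-01  2.75126591e-01  1.41488289e+00
 -5.06779350e-05  5.71048828e-01] [0.49975335 0.32106222 0.23082635] [[-1. -0. -0.]
 [-0.  1. -0.]
 [ 0. -0. -1.]]
blank_a_mid 0.77 [201. 153.] [537.9 107.6 119.7  67.4   5.8]
blank_a_mid 0.58 [ 17. 205.] [317.4 186.9 115.4  42.1  80.7]
offcut 0.6 [170. 313.] [518.2 340.4 170.7 100.9  -2.1]
```

View pics/c.png

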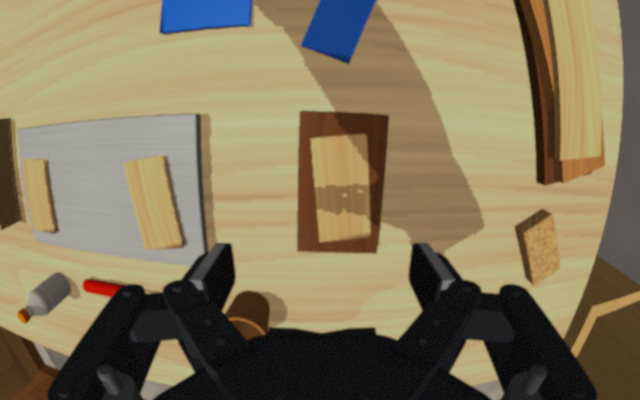

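The blank's corners are near (310,137), (364,133), (372,236) and (319,243) in the wrist picture, and the cup is at (248,315), clear of the fingers. I compute the pose from these.

```bash
python3 - <<'E'
from h import *
p=np.array([hit("wrist",q,.042)[:2]*1000 for q in [(310,137),(364,133),(372,236),(319,243)]])
print(p.round(1),cv2.minAreaRect(p.astype(np.float32)),p.mean(0))
E
```

```text
[[461.  306.1]
 [456.4 364. ]
 [576.1 377.4]
 [584.5 315. ]] ((520.2996215820312, 341.54541015625), (123.85010528564453, 62.8917350769043), 4.454995632171631) [519.48699636 340.62652764]
```

move_arm([
  {"x": -2.0, "y": 2.0, "z": 4, "yaw": -5},
  {"x": -2.0, "y": 2.0, "z": 9, "yaw": -5},
  {"x": -2.0, "y": 2.0, "z": 14, "yaw": -5},
  {"x": -2.0, "y": 2.0, "z": 17, "yaw": -5},
  {"x": -2.0, "y": 2.0, "z": 19, "yaw": -5},
  {"x": -2.0, "y": 2.0, "z": 20, "yaw": -5},
  {"x": -2.0, "y": 2.0, "z": 20, "yaw": -5},
])

```text
clock: 3.58
eef_pos: [0.5199, 0.3393, 0.0311]
tool_rot: [-0.043, 0.999, -0.0, -0.0]
ft_force: [-0.1, -0.3, 0.5]
grip_width: 0.0852
grasp_force: 0.0
```

move_arm([
  {"x": 0, "y": 0, "z": 0, "yaw": 0},
  {"x": 0, "y": 0, "z": 0, "yaw": 0},
  {"x": 0, "y": 0, "z": 0, "yaw": 0},
  {"x": 0, "y": 0, "z": 0, "yaw": 0},
  {"x": 0, "y": 0, "z": 0, "yaw": 0},
  {"x": 0, "y": 0, "z": 0, "yaw": 0},
], gripper=-1)

```text
clock: 4.32
eef_pos: [0.5211, 0.3406, 0.0335]
tool_rot: [-0.044, 0.999, 0.001, 0.002]
ft_force: [-0.3, -0.8, 6.1]
grip_width: 0.0576
grasp_force: 63.6
```

move_arm([
  {"x": 0, "y": 0, "z": -2, "yaw": 0},
  {"x": 0, "y": 0, "z": -5, "yaw": 0},
  {"x": 0.2, "y": -3, "z": -7, "yaw": 0},
  {"x": 0.5, "y": -7, "z": -7, "yaw": 1},
  {"x": 0.8, "y": -11, "z": -7, "yaw": 2},
  {"x": 1.1, "y": -15, "z": -7, "yaw": 3},
  {"x": 1.4, "y": -19, "z": -7, "yaw": 4},
  {"x": 1.7, "y": -23, "z": -7, "yaw": 5},
  {"x": 2.0, "y": -27, "z": -7, "yaw": 5},
  {"x": 2.3, "y": -31, "z": -7, "yaw": 5},
  {"x": 2.5, "y": -34, "z": -6, "yaw": 5},
  {"x": 2.6, "y": -35.6, "z": -5, "yaw": 5},
  {"x": 2.6, "y": -35.6, "z": -5, "yaw": 5},
])

```text
clock: 5.95
eef_pos: [0.5244, -0.0174, 0.0805]
tool_rot: [0.001, 1.0, 0.0, -0.001]
ft_force: [-0.6, -0.2, -0.4]
grip_width: 0.0578
grasp_force: 64.3
```

```bash
python3 - <<'E'
from h import *
o=bot.get_obs();print(o["clock"],o["joint_pos"][5],o["eef_pos"],o["grip_width"],o["grasp_force"])
b=bot.camera("wrist");cv2.imwrite("pics/d.png",b)
for n,z in (("blank_a_mid",.042),("plate",.03)):
    for d in bot.cut_out("wrist",n):
      print(n,round(d["score"],2),np.round(d["centre"]),rect("wrist",d["mask"],z))
E
```

```text
5.95 -0.03174515077507053 [ 0.52436435 -0.01740747  0.08052238] 0.05780000436291337 64.28507268195972
blank_a_mid 0.95 [217. 492.] [538.9 104.9 122.6  65.8   6. ]
plate 0.81 [126. 341.] [522.1  -8.4 359.4 196.7  87.8]
```

View pics/d.png

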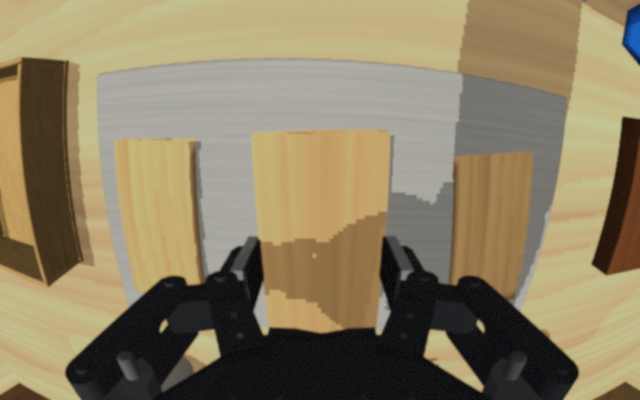

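move_arm([
  {"x": 0, "y": 0, "z": 2, "yaw": 0},
  {"x": 0, "y": 0, "z": 3.5, "yaw": 0},
  {"x": 0, "y": 0, "z": 4.3, "yaw": 0},
  {"x": 0, "y": 0, "z": 4.6, "yaw": 0},
  {"x": 0, "y": 0, "z": 4.7, "yaw": 0},
])

```text
clock: 6.72
eef_pos: [0.5254, -0.0169, 0.0344]
tool_rot: [-0.0, 1.0, -0.0, 0.0]
ft_force: [-0.7, 0.3, 0.1]
grip_width: 0.058
grasp_force: 64.3
```

move_arm([
  {"x": 0, "y": 0, "z": 0, "yaw": 0},
  {"x": 0, "y": 0, "z": 0, "yaw": 0},
  {"x": 0, "y": 0, "z": 0, "yaw": 0},
  {"x": 0, "y": 0, "z": 0, "yaw": 0},
], gripper=1)

```text
clock: 7.22
eef_pos: [0.5252, -0.017, 0.0345]
tool_rot: [0.0, 1.0, -0.0, 0.0]
ft_force: [-0.5, 0.0, -0.2]
grip_width: 0.0855
grasp_force: 0.0
```

move_arm([
  {"x": 0, "y": 0, "z": -2, "yaw": 0},
  {"x": 0, "y": 0, "z": -6, "yaw": 0},
  {"x": 0, "y": 0, "z": -11, "yaw": 0},
  {"x": 0, "y": 0, "z": -15, "yaw": 0},
  {"x": 0, "y": 0, "z": -19, "yaw": 0},
  {"x": 0, "y": 0, "z": -20, "yaw": 0},
  {"x": 0, "y": 0, "z": -20, "yaw": 0},
])

```text
clock: 8.1
eef_pos: [0.5253, -0.0169, 0.2344]
tool_rot: [0.0, 1.0, -0.0, 0.0]
ft_force: [0.5, -0.2, 0.1]
grip_width: 0.0853
grasp_force: 0.0
```

```bash
python3 - <<'E'
from h import *
o=bot.get_obs();print(o["clock"],o["joint_pos"][5],o["eef_pos"],o["grip_width"],o["ft_force"])
b=bot.camera("wrist");cv2.imwrite("pics/e.png",b)
for n,z in (("blank_a_mid",.042),("blank_b_mid",.042),("plate",.03),("carton",.06)):
    for d in bot.cut_out("wrist",n):
      print(n,round(d["score"],2),np.round(d["centre"]),rect("wrist",d["mask"],z))
E
```

```text
8.1 -0.032156239750592584 [ 0.52526719 -0.01691708  0.23435646] 0.08529192535936066 [ 0.48778996 -0.22416975  0.09269549]
blank_a_mid 0.96 [180. 425.] [536.5 103.4 121.2  63.3   5.5]
blank_a_mid 0.6 [ 11. 480.] [328.6 157.7 114.9  32.1 -78.8]
blank_b_mid 0.71 [ 35. 566.] [320.9 312.  119.1  63.1 -23.7]
blank_b_mid 0.59 [169. 320.] [522.2 -17.2 121.   60.9   0. ]
plate 0.8 [151. 352.] [519.9 -10.  356.4 198.6  87.6]
carton 0.94 [144.  95.] [ 481.1 -318.   201.4  200.6   84.4]
```

View pics/e.png

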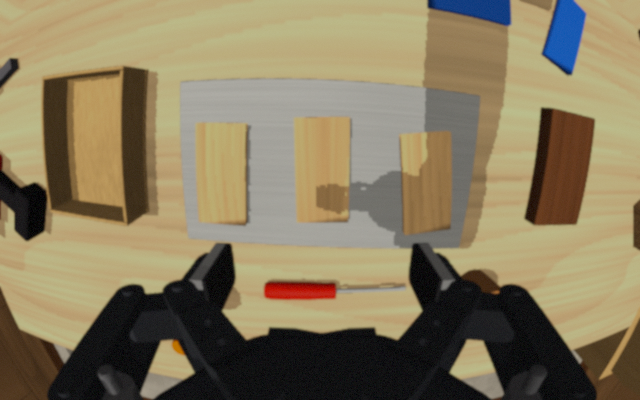

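The three blanks now lie on the plate at about (222,173), (322,169) and (427,181), with the screwdriver at (335,290). I work out the press points, in tool shifts, from pixel corners.

```bash
python3 - <<'E'
from h import *
p=np.array([hit("wrist",q,.042)[:2]*1000 for q in [(196,124),(247,123),(246,221),(202,222)]])
print(p.round(1),cv2.minAreaRect(p.astype(np.float32)),p.mean(0))
p=np.array([hit("wrist",q,.06)[:2]*1000 for q in [(43,78),(124,67),(125,224),(47,209)]])
print(p.round(1),cv2.minAreaRect(p.astype(np.float32)),p.mean(0))
b=bot.camera("wrist")
g=cv2.cvtColor(b,cv2.COLOR_BGR2HSV)
m=((g[...,1]>60)&(g[...,2]>60)).astype(np.uint8)
m[:95]=0;m[240:]=0;m[:,:190]=0;m[:,265:]=0
print(m.sum(),rect("wrist",m,.042))
B=[(530,-136,-3),(523.5,-17,0),(537.5,104.5,5.7)]
for x,y,a in B:
  c,s=np.cos(np.radians(a)),np.sin(np.radians(a))
  for u,v in ((-52,-22),(-52,22),(52,22),(52,-22)):
    X,Y=x+c*u-s*v,y+s*u+c*v; print(round(X),round(Y),"tool cm from (525.3,-16.9):",round((525.3-X)/10,1),round((Y+16.9)/10,1))
E
```

```text
[[ 466.2 -159.1]
 [ 468.   -98.6]
 [ 581.2 -106.3]
 [ 583.6 -162.7]] ((525.8192749023438, -130.66000366210938), (60.55024337768555, 117.47135925292969), 88.24436950683594) [ 524.76938123 -131.68086358]
[[ 376.8 -401.2]
 [ 390.8 -245.3]
 [ 582.8 -267.8]
 [ 566.2 -427.7]] ((478.5097961425781, -336.5081481933594), (160.73753356933594, 195.50347900390625), 83.3067626953125) [ 479.14687486 -335.50668726]
5196 [ 528.2 -133.8  121.1   62.6   -4. ]
477 -155 tool cm from (525.3,-16.9): 4.8 -13.8
479 -111 tool cm from (525.3,-16.9): 4.6 -9.4
583 -117 tool cm from (525.3,-16.9): -5.8 -10.0
581 -161 tool cm from (525.3,-16.9): -5.5 -14.4
472 -39 tool cm from (525.3,-16.9): 5.4 -2.2
472 5 tool cm from (525.3,-16.9): 5.4 2.2
576 5 tool cm from (525.3,-16.9): -5.0 2.2
576 -39 tool cm from (525.3,-16.9): -5.0 -2.2
488 77 tool cm from (525.3,-16.9): 3.7 9.4
484 121 tool cm from (525.3,-16.9): 4.2 13.8
587 132 tool cm from (525.3,-16.9): -6.2 14.8
591 88 tool cm from (525.3,-16.9): -6.6 10.5
```

move_arm([
  {"x": 2, "y": -1, "z": 4, "yaw": 0},
  {"x": 4, "y": -2, "z": 9, "yaw": 0},
  {"x": 5.4, "y": -2.2, "z": 14, "yaw": 0},
  {"x": 5.4, "y": -2.2, "z": 17, "yaw": 0},
  {"x": 5.4, "y": -2.2, "z": 18.4, "yaw": 0},
  {"x": 5.4, "y": -2.2, "z": 18.4, "yaw": 0},
], gripper=-1)

```text
clock: 9.15
eef_pos: [0.4708, -0.0388, 0.0497]
tool_rot: [-0.0, 1.0, 0.0, -0.001]
ft_force: [0.0, 0.3, 0.1]
grip_width: -0.0002
grasp_force: 0.0
```

move_arm([
  {"x": 0, "y": 0, "z": 0.3, "yaw": 0},
  {"x": 0, "y": 0, "z": 0.6, "yaw": 0},
  {"x": 0, "y": 0, "z": 0.6, "yaw": 0},
])

```text
clock: 9.52
eef_pos: [0.4715, -0.0389, 0.0447]
tool_rot: [-0.0, 1.0, -0.0, 0.0]
ft_force: [0.1, 0.7, 0.1]
grip_width: -0.0002
grasp_force: 0.0
```

move_arm([
  {"x": 0, "y": 0, "z": 0.2, "yaw": 0},
  {"x": 0, "y": 0, "z": 0.35, "yaw": 0},
  {"x": 0, "y": 0, "z": 0.35, "yaw": 0},
])

```text
clock: 9.9
eef_pos: [0.4715, -0.039, 0.0421]
tool_rot: [0.0, 1.0, -0.0, 0.001]
ft_force: [-3.2, 0.3, 8.9]
grip_width: 0.0001
grasp_force: 5.0
```

move_arm([
  {"x": 0, "y": 0, "z": -1.2, "yaw": 0},
  {"x": 0, "y": 2.2, "z": -1.5, "yaw": 0},
  {"x": 0, "y": 4.4, "z": -1.2, "yaw": 0},
  {"x": 0, "y": 4.4, "z": -0.6, "yaw": 0},
  {"x": 0, "y": 4.4, "z": -0.35, "yaw": 0},
  {"x": 0, "y": 4.4, "z": -0.35, "yaw": 0},
])

```text
clock: 10.65
eef_pos: [0.4708, 0.0045, 0.044]
tool_rot: [0.0, 1.0, -0.0, -0.0]
ft_force: [-0.1, 0.1, -0.5]
grip_width: -0.0002
grasp_force: 0.0
```

move_arm([
  {"x": 0, "y": 0, "z": 0.2, "yaw": 0},
  {"x": 0, "y": 0, "z": 0.3, "yaw": 0},
  {"x": 0, "y": 0, "z": 0.3, "yaw": 0},
])

```text
clock: 11.02
eef_pos: [0.4712, 0.0042, 0.0424]
tool_rot: [0.0, 1.0, -0.001, 0.0]
ft_force: [-3.8, -1.9, 9.4]
grip_width: 0.0003
grasp_force: 4.4
```

move_arm([
  {"x": 0, "y": 0, "z": -1.2, "yaw": 0},
  {"x": -4, "y": 0, "z": -1.5, "yaw": 0},
  {"x": -8, "y": 0, "z": -1.5, "yaw": 0},
  {"x": -10.4, "y": 0, "z": -1.2, "yaw": 0},
  {"x": -10.4, "y": 0, "z": -0.6, "yaw": 0},
  {"x": -10.4, "y": 0, "z": -0.3, "yaw": 0},
  {"x": -10.4, "y": 0, "z": -0.3, "yaw": 0},
])

```text
clock: 11.9
eef_pos: [0.5735, 0.0051, 0.0438]
tool_rot: [0.0, 1.0, 0.0, -0.001]
ft_force: [0.3, -0.2, -0.1]
grip_width: 0.0
grasp_force: 0.0
```

move_arm([
  {"x": 0, "y": 0, "z": 0.2, "yaw": 0},
  {"x": 0, "y": 0, "z": 0.3, "yaw": 0},
  {"x": 0, "y": 0, "z": 0.3, "yaw": 0},
])

```text
clock: 12.28
eef_pos: [0.5748, 0.0051, 0.0423]
tool_rot: [-0.0, 1.0, 0.0, 0.0]
ft_force: [-2.6, 0.3, 4.6]
grip_width: -0.0003
grasp_force: 2.6
```

move_arm([
  {"x": 0, "y": 0, "z": -1.2, "yaw": 0},
  {"x": 0, "y": -2.2, "z": -1.5, "yaw": 0},
  {"x": 0, "y": -4.4, "z": -1.2, "yaw": 0},
  {"x": 0, "y": -4.4, "z": -0.6, "yaw": 0},
  {"x": 0, "y": -4.4, "z": -0.3, "yaw": 0},
  {"x": 0, "y": -4.4, "z": -0.3, "yaw": 0},
])

```text
clock: 13.02
eef_pos: [0.5748, -0.0381, 0.0439]
tool_rot: [-0.001, 1.0, 0.0, -0.001]
ft_force: [-0.9, 0.2, -0.4]
grip_width: 0.0
grasp_force: 0.0
```

move_arm([
  {"x": 0, "y": 0, "z": 0.2, "yaw": 0},
  {"x": 0, "y": 0, "z": 0.3, "yaw": 0},
  {"x": 0, "y": 0, "z": 0.3, "yaw": 0},
])

```text
clock: 13.4
eef_pos: [0.5753, -0.0383, 0.0425]
tool_rot: [-0.0, 1.0, 0.0, 0.0]
ft_force: [-1.8, 1.4, 7.3]
grip_width: 0.0001
grasp_force: 3.4
```

move_arm([
  {"x": 0, "y": 0, "z": -1.5, "yaw": 0},
  {"x": -0.5, "y": -4, "z": -2, "yaw": 0},
  {"x": -0.5, "y": -7.5, "z": -1.5, "yaw": 0},
  {"x": -0.5, "y": -7.5, "z": -0.6, "yaw": 0},
  {"x": -0.5, "y": -7.5, "z": -0.3, "yaw": 0},
  {"x": -0.5, "y": -7.5, "z": -0.3, "yaw": 0},
])

```text
clock: 14.15
eef_pos: [0.5798, -0.1128, 0.044]
tool_rot: [-0.001, 1.0, 0.0, -0.001]
ft_force: [-0.3, 0.0, -0.2]
grip_width: -0.0002
grasp_force: 0.0
```

move_arm([
  {"x": 0, "y": 0, "z": 0.2, "yaw": 0},
  {"x": 0, "y": 0, "z": 0.3, "yaw": 0},
  {"x": 0, "y": 0, "z": 0.3, "yaw": 0},
])

```text
clock: 14.52
eef_pos: [0.5804, -0.1131, 0.0421]
tool_rot: [-0.0, 1.0, 0.0, 0.0]
ft_force: [-2.3, 2.7, 4.6]
grip_width: -0.0
grasp_force: 2.5
```

```bash
python3 - <<'E'
from h import *
cv2.imwrite("pics/f.png",bot.camera("wrist"))
E
```

move_arm([
  {"x": 0, "y": 0, "z": -1.2, "yaw": 0},
  {"x": 0.1, "y": -2.2, "z": -1.5, "yaw": 0},
  {"x": 0.2, "y": -4.4, "z": -1.2, "yaw": 0},
  {"x": 0.2, "y": -4.4, "z": -0.6, "yaw": 0},
  {"x": 0.2, "y": -4.4, "z": -0.3, "yaw": 0},
  {"x": 0.2, "y": -4.4, "z": -0.3, "yaw": 0},
])

```text
clock: 15.32
eef_pos: [0.5774, -0.1575, 0.0434]
tool_rot: [-0.0, 1.0, 0.0, -0.001]
ft_force: [0.5, 0.5, 0.2]
grip_width: -0.0
grasp_force: 0.0
```

move_arm([
  {"x": 0, "y": 0, "z": 0.2, "yaw": 0},
  {"x": 0, "y": 0, "z": 0.3, "yaw": 0},
  {"x": 0, "y": 0, "z": 0.3, "yaw": 0},
])

```text
clock: 15.7
eef_pos: [0.5783, -0.1575, 0.0421]
tool_rot: [-0.0, 1.0, 0.0, 0.0]
ft_force: [-0.6, 1.0, 5.4]
grip_width: 0.0001
grasp_force: 2.5
```

move_arm([
  {"x": 0, "y": 0, "z": -1.2, "yaw": 0},
  {"x": 4, "y": 0.2, "z": -1.5, "yaw": 0},
  {"x": 8, "y": 0.4, "z": -1.5, "yaw": 0},
  {"x": 10.4, "y": 0.6, "z": -1.2, "yaw": 0},
  {"x": 10.4, "y": 0.6, "z": -0.6, "yaw": 0},
  {"x": 10.4, "y": 0.6, "z": -0.3, "yaw": 0},
  {"x": 10.4, "y": 0.6, "z": -0.3, "yaw": 0},
])

```text
clock: 16.58
eef_pos: [0.4753, -0.1521, 0.0442]
tool_rot: [-0.0, 1.0, -0.0, 0.0]
ft_force: [-0.2, -0.3, 0.4]
grip_width: -0.0
grasp_force: 0.0
```

move_arm([
  {"x": 0, "y": 0, "z": 0.2, "yaw": 0},
  {"x": 0, "y": 0, "z": 0.3, "yaw": 0},
  {"x": 0, "y": 0, "z": 0.3, "yaw": 0},
])

```text
clock: 16.95
eef_pos: [0.4751, -0.152, 0.0421]
tool_rot: [-0.0, 1.0, -0.0, 0.001]
ft_force: [-0.8, 0.6, 5.3]
grip_width: -0.0001
grasp_force: 2.5
```

move_arm([
  {"x": 0, "y": 0, "z": -1.2, "yaw": 0},
  {"x": -0.1, "y": 2.2, "z": -1.5, "yaw": 0},
  {"x": -0.2, "y": 4.4, "z": -1.2, "yaw": 0},
  {"x": -0.2, "y": 4.4, "z": -0.6, "yaw": 0},
  {"x": -0.2, "y": 4.4, "z": -0.3, "yaw": 0},
  {"x": -0.2, "y": 4.4, "z": -0.3, "yaw": 0},
])

```text
clock: 17.7
eef_pos: [0.4759, -0.1085, 0.044]
tool_rot: [0.0, 1.0, -0.0, -0.0]
ft_force: [-0.3, 0.1, -0.4]
grip_width: -0.0
grasp_force: 0.0
```

move_arm([
  {"x": 0, "y": 0, "z": 0.2, "yaw": 0},
  {"x": 0, "y": 0, "z": 0.3, "yaw": 0},
  {"x": 0, "y": 0, "z": 0.3, "yaw": 0},
])

```text
clock: 18.08
eef_pos: [0.4763, -0.1084, 0.0421]
tool_rot: [0.0, 1.0, -0.0, 0.0]
ft_force: [-0.9, -0.4, 5.6]
grip_width: -0.0
grasp_force: 2.7
```

The middle and left blanks are flat: all eight corners were firm at 42 mm. The right one is next.

move_arm([
  {"x": 0, "y": 0, "z": -2, "yaw": 0},
  {"x": -0.2, "y": 4, "z": -3, "yaw": 0},
  {"x": -0.5, "y": 9, "z": -3, "yaw": 0},
  {"x": -0.8, "y": 14, "z": -3, "yaw": 0},
  {"x": -1.2, "y": 18.6, "z": -2, "yaw": 0},
  {"x": -1.2, "y": 18.6, "z": -1, "yaw": 0},
  {"x": -1.2, "y": 18.6, "z": -0.5, "yaw": 0},
  {"x": -1.2, "y": 18.6, "z": -0.3, "yaw": 0},
  {"x": -1.2, "y": 18.6, "z": -0.3, "yaw": 0},
])

```text
clock: 19.2
eef_pos: [0.4881, 0.0769, 0.0443]
tool_rot: [0.001, 1.0, -0.0, -0.0]
ft_force: [0.9, 0.4, -0.5]
grip_width: -0.0
grasp_force: 0.0
```

move_arm([
  {"x": 0, "y": 0, "z": 0.2, "yaw": 0},
  {"x": 0, "y": 0, "z": 0.3, "yaw": 0},
  {"x": 0, "y": 0, "z": 0.3, "yaw": 0},
])

```text
clock: 19.58
eef_pos: [0.4885, 0.0775, 0.0421]
tool_rot: [0.0, 1.0, -0.0, 0.001]
ft_force: [-1.4, -1.2, 4.7]
grip_width: 0.0002
grasp_force: 2.3
```

Firm here too. Next is (484,121).

move_arm([
  {"x": 0, "y": 0, "z": -1.5, "yaw": 0},
  {"x": 0.2, "y": 2.2, "z": -1.8, "yaw": 0},
  {"x": 0.4, "y": 4.4, "z": -1.5, "yaw": 0},
  {"x": 0.4, "y": 4.4, "z": -0.7, "yaw": 0},
  {"x": 0.4, "y": 4.4, "z": -0.4, "yaw": 0},
  {"x": 0.4, "y": 4.4, "z": -0.4, "yaw": 0},
])

```text
clock: 20.32
eef_pos: [0.4838, 0.1214, 0.045]
tool_rot: [0.0, 1.0, -0.0, -0.0]
ft_force: [-0.2, -0.2, -0.2]
grip_width: -0.0002
grasp_force: 0.0
```

move_arm([
  {"x": 0, "y": 0, "z": 0.1, "yaw": 0},
  {"x": 0, "y": 0, "z": 0.2, "yaw": 0},
  {"x": 0, "y": 0, "z": 0.3, "yaw": 0},
  {"x": 0, "y": 0, "z": 0.35, "yaw": 0},
  {"x": 0, "y": 0, "z": 0.35, "yaw": 0},
])

```text
clock: 20.95
eef_pos: [0.4842, 0.122, 0.0421]
tool_rot: [0.0, 1.0, -0.0, 0.0]
ft_force: [-0.9, -1.3, 2.5]
grip_width: 0.0002
grasp_force: 1.7
```

```bash
python3 - <<'E'
from h import *
cv2.imwrite("pics/g.png",bot.camera("wrist")); print(bot.get_obs()["ft_force"])
E
```

```text
[-0.47131772 -0.73717864  3.58717713]
```

move_arm([
  {"x": 0, "y": 0, "z": -1.5, "yaw": 0},
  {"x": -4, "y": 0.4, "z": -1.8, "yaw": 0},
  {"x": -8, "y": 0.8, "z": -1.8, "yaw": 0},
  {"x": -10.3, "y": 1.1, "z": -1.5, "yaw": 0},
  {"x": -10.3, "y": 1.1, "z": -0.7, "yaw": 0},
  {"x": -10.3, "y": 1.1, "z": -0.4, "yaw": 0},
  {"x": -10.3, "y": 1.1, "z": -0.35, "yaw": 0},
])

```text
clock: 21.88
eef_pos: [0.5856, 0.1329, 0.0449]
tool_rot: [-0.0, 1.0, -0.0, -0.001]
ft_force: [0.4, -0.0, -0.3]
grip_width: 0.0
grasp_force: 0.0
```

move_arm([
  {"x": 0, "y": 0, "z": 0.2, "yaw": 0},
  {"x": 0, "y": 0, "z": 0.35, "yaw": 0},
  {"x": 0, "y": 0, "z": 0.35, "yaw": 0},
])

```text
clock: 22.25
eef_pos: [0.587, 0.1331, 0.0421]
tool_rot: [-0.0, 1.0, 0.0, 0.0]
ft_force: [-0.7, 0.2, 1.9]
grip_width: 0.0
grasp_force: 0.8
```

```bash
python3 - <<'E'
from h import *
b=bot.camera("wrist");cv2.imwrite("pics/g2.png",b); print(bot.get_obs()["ft_force"])
E
```

```text
[-0.6483715  -0.67271986  1.9451682 ]
```

Next is the last corner, (591,88).

move_arm([
  {"x": 0, "y": 0, "z": -1.5, "yaw": 0},
  {"x": -0.2, "y": -2.2, "z": -1.8, "yaw": 0},
  {"x": -0.4, "y": -4.4, "z": -1.5, "yaw": 0},
  {"x": -0.4, "y": -4.4, "z": -0.8, "yaw": 0},
  {"x": -0.4, "y": -4.4, "z": -0.6, "yaw": 0},
  {"x": -0.4, "y": -4.4, "z": -0.6, "yaw": 0},
])

```text
clock: 23.05
eef_pos: [0.5906, 0.0892, 0.0471]
tool_rot: [-0.0, 1.0, -0.0, -0.001]
ft_force: [-0.1, 0.0, 0.0]
grip_width: -0.0005
grasp_force: 0.0
```

move_arm([
  {"x": 0, "y": 0, "z": 0.1, "yaw": 0},
  {"x": 0, "y": 0, "z": 0.2, "yaw": 0},
  {"x": 0, "y": 0, "z": 0.2, "yaw": 0},
])

```text
clock: 23.42
eef_pos: [0.5911, 0.0893, 0.0458]
tool_rot: [-0.0, 1.0, -0.0, -0.0]
ft_force: [0.7, -0.6, -0.2]
grip_width: -0.0002
grasp_force: 0.0
```

move_arm([
  {"x": 0, "y": 0, "z": 0.1, "yaw": 0},
  {"x": 0, "y": 0, "z": 0.2, "yaw": 0},
  {"x": 0, "y": 0, "z": 0.3, "yaw": 0},
  {"x": 0, "y": 0, "z": 0.45, "yaw": 0},
  {"x": 0, "y": 0, "z": 0.45, "yaw": 0},
])

```text
clock: 24.05
eef_pos: [0.5912, 0.0891, 0.0421]
tool_rot: [0.0, 1.0, 0.0, 0.0]
ft_force: [-1.5, -0.3, 5.9]
grip_width: 0.0
grasp_force: 2.3
```

```bash
python3 - <<'E'
from h import *
b=bot.camera("wrist");cv2.imwrite("pics/g3.png",b); 
a=[cv2.imread(f"pics/{n}.png")[130:330,180:560] for n in ("f","g")]
a=[cv2.imread("pics/f.png"),cv2.imread("pics/g.png"),cv2.imread("pics/g2.png"),b]
a=[cv2.resize(x,(400,250),interpolation=3) for x in a]
cv2.imwrite("pics/h.png",np.vstack([np.hstack(a[:2]),np.hstack(a[2:])]))
E
```

```text
(no output)
```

View pics/h.png

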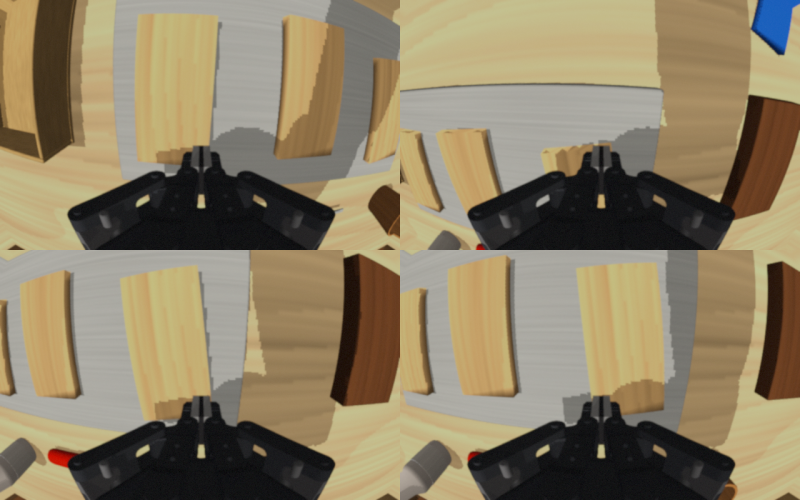

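No corner felt raised at 44 mm. However, the middle blank stopped the finger 0.2–0.4 mm higher than the others, as a twisted one would, so tipping it may take very little force. I press it again and compare wrist pictures before and after.

move_arm([
  {"x": 0, "y": 0, "z": -2, "yaw": 0},
  {"x": 0.8, "y": -4.2, "z": -2, "yaw": 0},
  {"x": 1.6, "y": -8.4, "z": -1.6, "yaw": 0},
  {"x": 1.6, "y": -8.4, "z": -1.2, "yaw": 0},
  {"x": 1.6, "y": -8.4, "z": -1.2, "yaw": 0},
])

```text
clock: 24.72
eef_pos: [0.575, 0.0052, 0.0528]
tool_rot: [0.0, 1.0, 0.0, -0.0]
ft_force: [-0.2, 0.7, 0.2]
grip_width: 0.0006
grasp_force: 0.0
```

```bash
python3 - <<'E'
from h import *
for c in ("wrist","scene","side"): cv2.imwrite(f"pics/p0{c}.png",bot.camera(c))
E
```

move_arm([
  {"x": 0, "y": 0, "z": 0.4, "yaw": 0},
  {"x": 0, "y": 0, "z": 0.6, "yaw": 0},
  {"x": 0, "y": 0, "z": 0.6, "yaw": 0},
])

```text
clock: 25.25
eef_pos: [0.5749, 0.0054, 0.0469]
tool_rot: [-0.0, 1.0, -0.0, -0.0]
ft_force: [-0.4, -0.0, 0.2]
grip_width: 0.0001
grasp_force: 0.0
```

move_arm([
  {"x": 0, "y": 0, "z": 0.2, "yaw": 0},
  {"x": 0, "y": 0, "z": 0.4, "yaw": 0},
  {"x": 0, "y": 0, "z": 0.55, "yaw": 0},
  {"x": 0, "y": 0, "z": 0.55, "yaw": 0},
])

```text
clock: 25.75
eef_pos: [0.5751, 0.0051, 0.0423]
tool_rot: [0.0, 1.0, 0.0, 0.0]
ft_force: [-0.9, 0.4, 3.7]
grip_width: 0.0002
grasp_force: 1.9
```

```bash
cat > d.py <<'E'
from h import *
import sys
P=sys.argv[1]
for c in ("wrist","scene","side"): cv2.imwrite(f"pics/{P}1{c}.png",bot.camera(c))
a=[cv2.imread(f"pics/{P}{i}wrist.png")[0:250,200:460] for i in (0,1)]
cr={"scene":(190,230,300,350),"side":(205,265,180,260)}
o=np.hstack([cv2.resize(x,(400,384),interpolation=3) for x in a])
w=[]
for c in ("scene","side"):
  for i in (0,1):
    m=bot.camera_model(c);K=np.array(m["K"]);T=np.linalg.inv(np.array(m["world_from_camera"]))
    q=K@(T@[.5235,-.017,.04,1])[:3];u,v=(q[:2]/q[2]).astype(int)
    w.append(cv2.resize(cv2.imread(f"pics/{P}{i}{c}.png")[v-30:v+30,u-30:u+30],(200,200),interpolation=3))
cv2.imwrite(f"pics/{P}.png",np.vstack([o,np.hstack(w)]))
E
python3 d.py p
```

```text
(no output)
```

View pics/p.png

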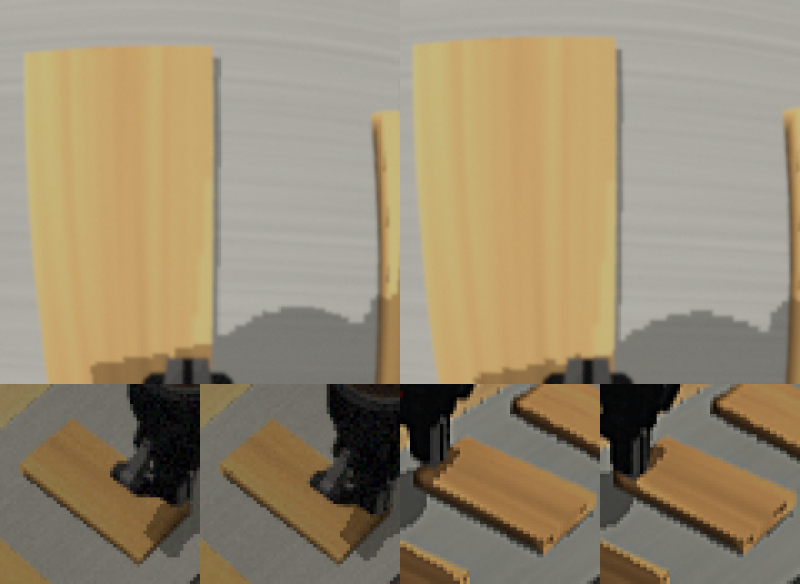

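```bash
cat > t.py <<'E'
from h import *
import sys
P,bx,by,ba=sys.argv[1],*map(float,sys.argv[2:5])
r=R.from_euler("z",ba,degrees=True).as_matrix()
for c in ("scene","side"):
  m=bot.camera_model(c);K=np.array(m["K"]);T=np.linalg.inv(np.array(m["world_from_camera"]))
  def pj(p): q=K@(T@[*p,1])[:3];return q[:2]/q[2]
  a,b=[cv2.imread(f"pics/{P}{i}{c}.png") for i in (0,1)]
  for u,v in ((-.06,-.03),(-.06,.03),(.06,.03),(.06,-.03)):
    p=np.array([bx,by,.042])+r@[u,v,0];q=pj(p);up=pj(p+[0,0,.006])-q
    x,y=np.round(q).astype(int);h=9
    f=[cv2.resize(i[y-h:y+h,x-h:x+h],None,fx=8,fy=8,interpolation=2).astype(np.float32) for i in (a,b)]
    A,B=[np.float32(cv2.cvtColor(i,cv2.COLOR_BGR2GRAY)) for i in f]
    s,k=cv2.phaseCorrelate(A,B,cv2.createHanningWindow(A.shape[::-1],cv2.CV_32F))
    print(c,(u,v),q.round(),"6mm=",up.round(1),"shift",np.round(np.array(s)/8,2),round(k,2),"absdiff",round(float(np.abs(A-B).mean()),1))
E
python3 t.py p .5235 -.017 0
```

```text
scene (-0.06, -0.03) [296. 199.] 6mm= [-0.1 -1.3] shift [-0.    0.02] 0.53 absdiff 0.7
scene (-0.06, 0.03) [312. 185.] 6mm= [-0.  -1.3] shift [0.01 0.01] 0.46 absdiff 0.5
scene (0.06, 0.03) [347. 211.] 6mm= [ 0.1 -1.3] shift [0.05 2.14] 0.12 absdiff 3.6
scene (0.06, -0.03) [331. 226.] 6mm= [ 0.1 -1.2] shift [ 0.03 -0.02] 0.62 absdiff 1.3
side (-0.06, -0.03) [357. 200.] 6mm= [ 0.2 -2. ] shift [ 0.02 -0.  ] 0.6 absdiff 0.8
side (-0.06, 0.03) [342. 213.] 6mm= [ 0.1 -2. ] shift [-0. -0.] 0.95 absdiff 0.2
side (0.06, 0.03) [302. 192.] 6mm= [-0. -2.] shift [-0.03  0.02] 0.21 absdiff 5.4
side (0.06, -0.03) [318. 181.] 6mm= [ 0. -2.] shift [0.93 2.97] 0.21 absdiff 6.1
```

move_arm([
  {"x": 0, "y": 0, "z": -2, "yaw": 0},
  {"x": 5, "y": -2.2, "z": -2, "yaw": 0},
  {"x": 9, "y": -4.4, "z": -2, "yaw": 0},
  {"x": 10.4, "y": -4.6, "z": -1.2, "yaw": 0},
  {"x": 10.4, "y": -4.6, "z": -1.1, "yaw": 0},
  {"x": 10.4, "y": -4.6, "z": -1.1, "yaw": 0},
])

```text
clock: 26.65
eef_pos: [0.4724, -0.0408, 0.053]
tool_rot: [-0.0, 1.0, -0.0, 0.001]
ft_force: [0.6, 0.6, 0.5]
grip_width: -0.0001
grasp_force: 0.0
```

```bash
python3 - <<'E'
from h import *
for c in ("wrist","scene","side"): cv2.imwrite(f"pics/q0{c}.png",bot.camera(c))
E
```

move_arm([
  {"x": 0, "y": 0, "z": 0.4, "yaw": 0},
  {"x": 0, "y": 0, "z": 0.5, "yaw": 0},
  {"x": 0, "y": 0, "z": 0.6, "yaw": 0},
  {"x": 0, "y": 0, "z": 0.6, "yaw": 0},
])

```text
clock: 27.3
eef_pos: [0.4711, -0.0409, 0.0467]
tool_rot: [-0.0, 1.0, 0.0, -0.0]
ft_force: [-0.3, 0.6, -0.6]
grip_width: -0.0001
grasp_force: 0.0
```

move_arm([
  {"x": 0, "y": 0, "z": 0.2, "yaw": 0},
  {"x": 0, "y": 0, "z": 0.4, "yaw": 0},
  {"x": 0, "y": 0, "z": 0.5, "yaw": 0},
  {"x": 0, "y": 0, "z": 0.5, "yaw": 0},
])

```text
clock: 27.8
eef_pos: [0.4711, -0.041, 0.0422]
tool_rot: [0.0, 1.0, -0.0, 0.0]
ft_force: [-0.8, 0.6, 4.4]
grip_width: -0.0002
grasp_force: 2.2
```

```bash
python3 d.py q; python3 t.py q .5235 -.017 0
```

```text
scene (-0.06, -0.03) [296. 199.] 6mm= [-0.1 -1.3] shift [0.02 1.91] 0.36 absdiff 8.7
scene (-0.06, 0.03) [312. 185.] 6mm= [-0.  -1.3] shift [-0.08  2.05] 0.25 absdiff 5.3
scene (0.06, 0.03) [347. 211.] 6mm= [ 0.1 -1.3] shift [-0.01  0.02] 0.37 absdiff 2.5
scene (0.06, -0.03) [331. 226.] 6mm= [ 0.1 -1.2] shift [ 0.04 -0.  ] 0.47 absdiff 1.8
side (-0.06, -0.03) [357. 200.] 6mm= [ 0.2 -2. ] shift [0.98 0.03] 0.11 absdiff 9.3
side (-0.06, 0.03) [342. 213.] 6mm= [ 0.1 -2. ] shift [-0.01 -0.  ] 0.36 absdiff 1.3
side (0.06, 0.03) [302. 192.] 6mm= [-0. -2.] shift [ 0.   -0.01] 0.36 absdiff 5.0
side (0.06, -0.03) [318. 181.] 6mm= [ 0. -2.] shift [0.01 0.01] 0.72 absdiff 0.5
```

View pics/q.png

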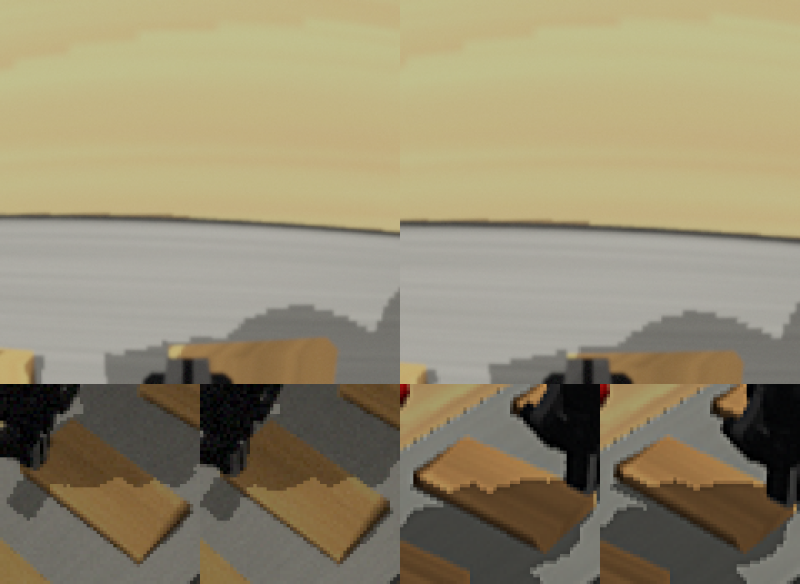

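The gripper's shadow hides small changes here: c3 is at (187,510) and (388,505) in the scene crops and (415,470) and (620,470) in the side crops. I redo the comparison with a shadow-proof colour ratio.

```bash
sed -i 's|A,B=.*|A,B=[np.float32(100*(i[...,2]-i[...,0])/(i[...,2]+i[...,0]+1)) for i in f]|' t.py; echo Q; python3 t.py q .5235 -.017 0; echo P;python3 t.py p .5235 -.017 0
python3 - <<'E'
from h import *
# static outlines: compare unpressed side frames p0 (tool at c3), q0 (tool at c1): residual of wood mask corners per blank
for P in ("p0","q0","p1","q1"):
  for c in ("side","scene"):
    i=cv2.imread(f"pics/{P}{c}.png").astype(np.float32);r=(i[...,2]-i[...,0])/(i[...,2]+i[...,0]+1)
    m=(r>.15).astype(np.uint8)
    n,l,s,ce=cv2.connectedComponentsWithStats(m)
    for k in range(1,n):
      if 400<s[k,4]<2500 and 250<ce[k,0]<420 and 150<ce[k,1]<260: print(P,c,s[k],ce[k].round(1))
E
```

```text
Q
scene (-0.06, -0.03) [296. 199.] 6mm= [-0.1 -1.3] shift [-0.73  2.27] 0.07 absdiff 7.1
scene (-0.06, 0.03) [312. 185.] 6mm= [-0.  -1.3] shift [-1.21 -1.84] 0.06 absdiff 4.7
scene (0.06, 0.03) [347. 211.] 6mm= [ 0.1 -1.3] shift [-0.11 -0.89] 0.67 absdiff 1.2
scene (0.06, -0.03) [331. 226.] 6mm= [ 0.1 -1.2] shift [-0.05  0.  ] 0.51 absdiff 0.6
side (-0.06, -0.03) [357. 200.] 6mm= [ 0.2 -2. ] shift [0.1  3.95] 0.34 absdiff 5.7
side (-0.06, 0.03) [342. 213.] 6mm= [ 0.1 -2. ] shift [ 0.   -0.01] 0.56 absdiff 0.8
side (0.06, 0.03) [302. 192.] 6mm= [-0. -2.] shift [ 0.17 -2.87] 0.32 absdiff 2.4
side (0.06, -0.03) [318. 181.] 6mm= [ 0. -2.] shift [0.   0.02] 0.58 absdiff 0.5
P
scene (-0.06, -0.03) [296. 199.] 6mm= [-0.1 -1.3] shift [-0.01 -0.04] 0.71 absdiff 0.4
scene (-0.06, 0.03) [312. 185.] 6mm= [-0.  -1.3] shift [-0.    0.02] 0.73 absdiff 0.3
scene (0.06, 0.03) [347. 211.] 6mm= [ 0.1 -1.3] shift [0.27 3.11] 0.03 absdiff 4.9
scene (0.06, -0.03) [331. 226.] 6mm= [ 0.1 -1.2] shift [-0.02 -0.03] 0.72 absdiff 0.5
side (-0.06, -0.03) [357. 200.] 6mm= [ 0.2 -2. ] shift [-0.01 -0.01] 0.8 absdi
[... 535 characters left out ...]
de [303 182  55  35 991] [330.3 198.1]
q0 side [ 261  203   59   39 1203] [290.5 221.5]
q0 scene [332 161  51  39 998] [357.3 180.1]
q0 scene [ 297  185   51   44 1045] [322.8 206.7]
q0 scene [ 266  215   52   48 1207] [291.3 238. ]
p1 side [333 162  51  32 805] [357.8 177. ]
p1 side [303 182  55  35 963] [331.5 198.5]
p1 side [ 261  203   59   39 1203] [290.4 221.5]
p1 scene [297 185  52  44 919] [319.9 206.4]
p1 scene [ 266  215   52   48 1210] [291.3 238.1]
q1 side [303 181  55  36 932] [330. 198.]
q1 side [ 261  203   59   39 1204] [290.5 221.5]
q1 scene [332 161  51  39 996] [357.3 180.1]
q1 scene [ 297  186   51   43 1059] [322.8 206.8]
q1 scene [ 266  215   52   48 1209] [291.3 238.1]
```

Pressing corner c1 at (472,-39) lifts the opposite corner c3 by about 1 px in scene and 2–3 px in side, while the two diagonal corners stay put. So the middle blank is the one that rocks, and it is tipped now. I grasp it.

move_arm([
  {"x": 0, "y": 0, "z": -2, "yaw": 0},
  {"x": -1, "y": 0.5, "z": -5, "yaw": 0},
  {"x": -4, "y": 2, "z": -6, "yaw": 0},
  {"x": -5.4, "y": 2.4, "z": -6, "yaw": 0},
  {"x": -5.4, "y": 2.4, "z": -4, "yaw": 0},
  {"x": -5.4, "y": 2.4, "z": -1.5, "yaw": 0},
  {"x": -5.4, "y": 2.4, "z": 0.3, "yaw": 0},
  {"x": -5.4, "y": 2.4, "z": 0.8, "yaw": 0},
  {"x": -5.4, "y": 2.4, "z": 0.8, "yaw": 0},
], gripper=1)

```text
clock: 29.08
eef_pos: [0.5251, -0.0169, 0.0337]
tool_rot: [-0.0, 1.0, 0.0, -0.0]
ft_force: [-0.4, -0.7, 0.1]
grip_width: 0.0853
grasp_force: 0.0
```

move_arm([
  {"x": 0, "y": 0, "z": 0, "yaw": 0},
  {"x": 0, "y": 0, "z": 0, "yaw": 0},
  {"x": 0, "y": 0, "z": 0, "yaw": 0},
  {"x": 0, "y": 0, "z": 0, "yaw": 0},
  {"x": 0, "y": 0, "z": 0, "yaw": 0},
  {"x": 0, "y": 0, "z": 0, "yaw": 0},
], gripper=-1)

```text
clock: 29.82
eef_pos: [0.526, -0.0173, 0.0354]
tool_rot: [-0.0, 1.0, -0.0, 0.001]
ft_force: [-1.2, 0.2, 6.0]
grip_width: 0.0569
grasp_force: 62.5
```

move_arm([
  {"x": 0, "y": 0, "z": -2, "yaw": 0},
  {"x": 0, "y": 0, "z": -5, "yaw": 0},
  {"x": 0, "y": 0, "z": -9, "yaw": 0},
  {"x": 0, "y": -2, "z": -12, "yaw": 0},
  {"x": 0.5, "y": -6, "z": -14, "yaw": 0},
  {"x": 1.5, "y": -11, "z": -14, "yaw": 1},
  {"x": 2.5, "y": -16, "z": -14, "yaw": 3},
  {"x": 3.5, "y": -21, "z": -14, "yaw": 5},
  {"x": 4.2, "y": -26, "z": -14, "yaw": 6},
  {"x": 4.6, "y": -30, "z": -14, "yaw": 6},
  {"x": 4.6, "y": -31.9, "z": -14, "yaw": 6},
  {"x": 4.6, "y": -31.9, "z": -14, "yaw": 6},
])

```text
clock: 31.32
eef_pos: [0.4791, -0.3365, 0.1738]
tool_rot: [0.053, 0.999, 0.0, 0.0]
ft_force: [0.4, -0.1, -0.5]
grip_width: 0.0566
grasp_force: 63.9
```

```bash
python3 - <<'E'
from h import *
o=bot.get_obs();print(o["clock"],o["joint_pos"][5],o["eef_pos"],o["grip_width"])
b=bot.camera("wrist");cv2.imwrite("pics/k.png",b);bot.camera("scene")
for cam in ("wrist","scene"):
  for n,z in (("carton",.06),):
    for d in bot.cut_out(cam,n):
      print(n,round(d["score"],2),np.round(d["centre"]),rect(cam,d["mask"],z))
E
```

```text
31.325 -0.5062787520604388 [ 0.4790534  -0.33653631  0.17377092] 0.056606254715820696
carton 0.71 [114. 321.] [ 457.2 -332.9  159.5  150.8   84.8]
carton 0.6 [296. 222.] [ 494.3 -339.3  220.4  165.    -5.9]
carton 0.38 [260. 367.] [712.1 -59.5 109.5  23.4 -88.6]
```

View pics/k.png

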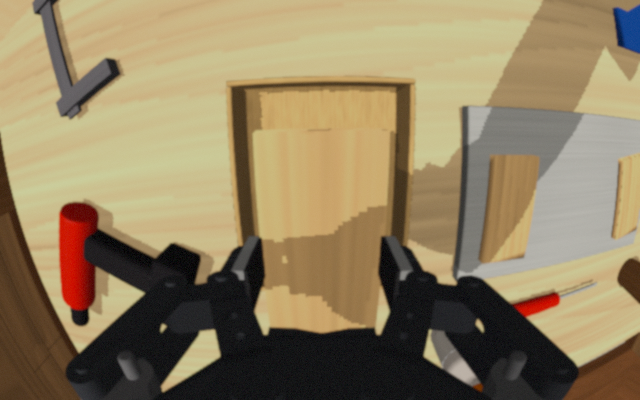

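The blank is held above the carton. The carton's far rim corners are at (228,80) and (415,80), parallel to the blank, so I check the centring.

```bash
python3 - <<'E'
from h import *
o=bot.get_obs();Rm=R.from_quat(o["tool_rot"]).as_matrix()
for px in [(228,80),(415,80),(238,235),(410,235)]:
  w=hit("wrist",px,.06);print(w.round(3),"tool cm",(Rm.T@(w-o["eef_pos"])*100).round(1))
E
```

```text
[ 0.375 -0.403  0.06 ] tool cm [ 9.7 -7.9 11.4]
[ 0.391 -0.247  0.06 ] tool cm [ 9.6  7.7 11.4]
[ 0.513 -0.416  0.06 ] tool cm [-4.2 -7.8 11.4]
[ 0.53  -0.258  0.06 ] tool cm [-4.2  8.1 11.4]
```

move_arm([
  {"x": -0.2, "y": 0, "z": 4, "yaw": 0},
  {"x": -0.3, "y": 0, "z": 8, "yaw": 0},
  {"x": -0.3, "y": 0, "z": 11, "yaw": 0},
  {"x": -0.3, "y": 0, "z": 13.5, "yaw": 0},
  {"x": -0.3, "y": 0, "z": 15.2, "yaw": 0},
  {"x": -0.3, "y": 0, "z": 16, "yaw": 0},
  {"x": -0.3, "y": 0, "z": 16.2, "yaw": 0},
  {"x": -0.3, "y": 0, "z": 16.2, "yaw": 0},
])

```text
clock: 32.52
eef_pos: [0.4827, -0.3366, 0.0126]
tool_rot: [0.052, 0.999, -0.0, 0.001]
ft_force: [0.4, -0.3, -0.8]
grip_width: 0.0568
grasp_force: 63.9
```

move_arm([
  {"x": 0, "y": 0, "z": 0, "yaw": 0},
  {"x": 0, "y": 0, "z": 0, "yaw": 0},
  {"x": 0, "y": 0, "z": 0, "yaw": 0},
  {"x": 0, "y": 0, "z": 0, "yaw": 0},
], gripper=1)

```text
clock: 33.02
eef_pos: [0.4821, -0.3363, 0.0119]
tool_rot: [0.052, 0.999, -0.0, 0.0]
ft_force: [0.0, 0.1, 0.9]
grip_width: 0.0857
grasp_force: 0.0
```

move_arm([
  {"x": 0, "y": 0, "z": -1, "yaw": 0},
  {"x": 0, "y": 0, "z": -4, "yaw": 0},
  {"x": 0, "y": 0, "z": -9, "yaw": 0},
  {"x": 0, "y": 0, "z": -14, "yaw": 0},
  {"x": 0, "y": 0, "z": -19, "yaw": 0},
  {"x": 0, "y": 0, "z": -22, "yaw": 0},
  {"x": 0, "y": 0, "z": -22, "yaw": 0},
])

```text
clock: 33.9
eef_pos: [0.4836, -0.3373, 0.236]
tool_rot: [0.052, 0.999, -0.002, 0.003]
ft_force: [1.0, -0.4, 0.2]
grip_width: 0.0856
grasp_force: 0.0
```

```bash
python3 - <<'E'
from h import *
b=bot.camera("wrist");cv2.imwrite("pics/z.png",b)
bot.camera("scene")
for cam,n,z in (("wrist","blank_a_mid",.017),("scene","blank_a_mid",.042),("scene","cup",.075),("scene","glue",.1),("scene","screwdriver",.02)):
  for d in bot.cut_out(cam,n): print(cam,n,round(d["score"],2),np.round(d["centre"]),rect(cam,d["mask"],z))
c=b[50:300,180:460].astype(np.float32)
i=cv2.imread("pics/z.png")
# wood mask of blanks on plate: static frames
a=bot.camera("scene").astype(np.float32);r=(a[...,2]-a[...,0])/(a[...,2]+a[...,0]+1)
n,l,s,ce=cv2.connectedComponentsWithStats((r>.15).astype(np.uint8))
for k in range(1,n):
  if 300<s[k,4]<2500 and 200<ce[k,0]<420 and 150<ce[k,1]<320: print(s[k],ce[k].round(1))
E
```

```text
wrist blank_a_mid 0.76 [ 36. 612.] [292.4 161.6 131.2  62.8  87.6]
wrist blank_a_mid 0.74 [180. 604.] [542.  128.9 130.5  79.1   4.8]
wrist blank_a_mid 0.74 [279. 519.] [689.6  -7.5 200.8  29.8  86.9]
wrist blank_a_mid 0.22 [165. 532.] [521.8  -1.2 380.3 207.4  87.7]
scene blank_a_mid 0.78 [183. 358.] [543.6 104.3 127.1  70.    6.3]
scene blank_a_mid 0.69 [125. 307.] [315.8 154.1 123.1  65.5  87.7]
scene glue 0.77 [300. 338.] [ 727.2 -198.5   78.2   44.4  -50.1]
scene screwdriver 0.58 [260. 368.] [703.6 -45.4 113.9  29.3 -89.8]
[332 161  51  39 989] [357.3 180. ]
[ 266  215   52   48 1216] [291.2 238.1]
```

```bash
python3 - <<'E'
from h import *
a=cv2.imread("pics/p0scene.png");b=bot.camera("scene")
d=cv2.absdiff(a,b).max(2)>14
d=cv2.morphologyEx(d.astype(np.uint8),cv2.MORPH_OPEN,np.ones((2,2)))
n,l,s,c=cv2.connectedComponentsWithStats(d)
for k in range(1,n):
  if s[k,4]>15: print(s[k],c[k].round())
m=bot.camera_model("scene");K=np.array(m["K"]);T=np.linalg.inv(np.array(m["world_from_camera"]))
r=R.from_euler("z",-6,degrees=True).as_matrix()
for u,v in ((-.06,-.03),(-.06,.03),(.06,.03),(.06,-.03)):
  q=K@(T@np.r_[np.array([.4825,-.3365,.018])+r@[u,v,0],1])[:3];print((q[:2]/q[2]).round(),end=" ")
E
```

```text
[   80     0   149   260 18100] [144. 113.]
[ 182    0   51   68 1612] [209.  35.]
[  216     0   197   285 25577] [315. 133.]
[225  10  15  32 224] [231.  25.]
[199 119  19   9  79] [208. 123.]
[239 257  21  22  70] [249. 267.]
[223 272  37  27 427] [240. 286.]
[213 297  33  16 123] [231. 305.]
[191. 278.] [212. 262.] [243. 297.] [221. 314.]
```

```bash
python3 -c "
from workcell import bot
print(bot.job_done())"
```

```text
the job is handed in; nothing more can be done
None
```

The third blank went onto the middle of the plate and, on pressing all corners, proved to be the one that rocks; it was tipped onto its raised corner and put in the carton (seen only as picture changes there), the two flat blanks lie where they were, and the job was handed in at about 34 s.

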